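# Go / no-go size check of a sample tube

## Task

Check the size of the orange-capped tube on the gap gauge before it goes into the sample loader: holding it upright, lower it onto the black landing pad in front of the green jaws, push it between the green jaws (the go gap) and on until the red jaws (the no-go gap) stop it. Leave it standing upright on the gauge, up against the red jaws, and let go. Leave the blue-capped and violet-capped tubes standing where they are.

Things in the scene. Friction and masses are not known exactly. Their poses are not given: they have to be found in the camera images.
- orange_tube_center (a point): Sealed self-standing tube with an ORANGE screw cap, upright on the bench, about 70 g. Pale body 30 mm in diameter, flat foot; cap 35 mm in diameter from 100 to 116 mm above the foot. Point on its axis, half-way up (58 mm above the foot); z up along the axis. The tube to check.
- blue_tube_center (a point): Sealed self-standing tube with a BLUE screw cap, upright on the bench, about 70 g. Pale body 30 mm in diameter, flat foot; cap 35 mm in diameter from 100 to 116 mm above the foot. Point on its axis, half-way up (58 mm above the foot); z up along the axis. A bystander, to be left alone.
- violet_tube_center (a point): Sealed self-standing tube with a VIOLET screw cap, upright on the bench, about 70 g. Pale body 30 mm in diameter, flat foot; cap 35 mm in diameter from 100 to 116 mm above the foot. Point on its axis, half-way up (58 mm above the foot); z up along the axis. A bystander, to be left alone.
- gauge: Fixed gap gauge. Base plate 270 x 150 x 8 mm, rigid jaws up to 36 mm above the bench. Origin: bench level, plate centre; +x is the push direction, z up; gaps centred on y = 0. Along x: black landing pad -130 to -78 mm; green flared lead-in from -74; green go gap 44 mm wide, -45 to -5; open pocket to 65; red no-go jaws 65 to 105, gap 18 mm, stopping a tube with its axis at x = 53 mm

How it is judged:
By the outcome, as a careful person would: the job done as asked, in the order asked, and still so for the second after the job is handed in, with the robot touching nothing.
It also fails if it takes over 48 s, if anything falls off the work surface, if the arm or the gripper's body presses on something with over 40 N, if the wrist force passes 120 N, or if a joint passes its speed limit or range.

## Robot

A 6-joint arm with a two-finger parallel gripper is mounted at the origin on the work surface. World frame = base frame: x ahead of the robot, y to its left, z up, the work surface at z = 0. Lengths are in m, angles in rad, forces in N, time in s.
With the tool pointing down it reaches from about 0.2 to 0.875 m from the base axis. Payload 3.4 kg.
Tool frame: the origin (TCP) lies midway between the tips of the shut fingers; the grasp point (between the pads) lies 19 mm behind it; z points along the fingers, y is the line along which they close (so a half turn about z gives the same grasp; the last joint's range is limited). The gripper opens to 94 mm and grips with 3 to 60 N. Pads are 16 mm wide; open, the fingers measure 119 mm over their backs; the gripper's body (75 mm by 177 mm) begins 78 mm behind the grasp point.
Start: joints at [-0.121, 0.276, 1.505, -0, 1.361, -0.121], TCP at [0.575, -0, 0.205] pointing down, gripper open.
Joint ranges: [-2.89, 2.89], [-0.75, 2.08], [0.22, 2.7], [-1.18, 4.32], [0.11, 2.71], [-2.7, 2.7]. Speed limits (rad/s): [2.57, 2.57, 3.14, 3.14, 3.14, 3.14].

## Interface

Orientations are given as a rotation vector (axis times angle).
In Python, from cell import arm gives the robot as it stands.
- The arm moves only by the tool step_arm, never from a script. Its argument "targets" is a list of rows, each a list of 7 numbers: the shift along the tool's x, y, z in mm, then the turn, a rotation vector about the tool's x, y, z in degrees, then the finger opening in mm, from 0 to 94. In form: [[x, y, z, wx, wy, wz, gripper], ...]. A call has 1 to 10 rows; each row shifts and turns the commanded pose from where the row before left it, along the tool's axes as they then stand; what a row does not reach is not made up. A row lasts 1/8 s, in which the tool goes at most 62.5 mm and 10.7 degrees, less where a joint would pass 70% of its speed; a pose out of reach is approached as far as the arm can. A call is refused whole if a number of a shift passes 62.5 or a number of a turn 10.7, either way. A call with a gripper value outside its range is refused whole. The fingers move at their own pace and stop on an object; "newtons" is the grip in N (left out, the last holds). Time passes only in rows, so rows that do not move let the fingers close. It gives the time, the measured TCP pose, the force, the opening and the grip force at its end, in the units of the state.
- arm.state(): the state, without advancing time (a new reading comes with each control period).
- arm.get_image(name): name is "scene" or "side" or "wrist"; returns (picture, depth): 420x560x3 uint8, red, green, blue; 420x560 float32, m along the optical axis (not along the pixel's ray), 0 where there is no reading.
- arm.get_calibration(name): a dict with "intrinsics" (3x3 intrinsics, pixels), "extrinsics" (4x4, takes a point from camera to world coordinates); the wrist camera has in their place "tool_from_camera" (4x4, takes a point from camera to tool coordinates, whose origin is the TCP and whose axes are the flange's). Camera axes: x right, y down, z forward; pixel columns grow to the right and rows downward; lengths in m; the calibration is good to about 2 mm. The wrist camera is an equidistant fisheye: a pixel r from the principal point sees the ray r / f radians off the axis. A picture is of the moment at which its call begins: read the wrist's pose just before it. get_calibration takes no time and is no camera call.
- arm.close_job(): hands the job in; it is judged then, once.
The state is a dict: "t": time; "joint_pos": joint angles; "dq": joint speeds; "effort": joint torques, N m; "position": TCP position; "tcp_rot": TCP orientation; "force": force on the tool from outside, world axes, zero at the start; "moment": the same for the moment, N m; "gripper_width": finger opening in m; "gripper_force": force on a finger pad.
Only numpy, scipy, OpenCV 4.12 (cv2) and the standard library are available. Lean on these libraries where they do the work, as an engineer would, in place of code of your own. Each camera call takes 0.05 s, during which the arm holds its last target. There are 200 camera calls.

## Working session

There is one attempt and no reset: what is moved stays moved. The work goes in short steps, Python scripts to look and compute and a tool call to move; the robot and the scene stay as the last step left them, time stands still between calls to the robot, and variables do not carry over. Pictures are saved under pics/ and viewed, at most 10 in all, crops included, and the job is handed in when it is done.

Besides the shell and the picture viewer there is one more tool, called after ">>>" as a command line: name --pt "numbers of a row" for each row, then --argument value for the rest. step_arm: Moves the arm, as the interface text tells. Its arguments: {"type":"object","properties":{"targets":{"type":"array"},"newtons":{"type":"number"}},"required":["targets"]}

```bash
mkdir -p pics; ls
cat > h.py <<'E'
import numpy as np, cv2
from cell import arm
def save(n,im): cv2.imwrite(f'pics/{n}.png',cv2.cvtColor(im,cv2.COLOR_RGB2BGR))
def pts(cam,depth):
    c=arm.get_calibration(cam);K=c['intrinsics'];T=c['extrinsics']
    v,u=np.mgrid[:420,:560]
    P=np.stack([(u-K[0][2])/K[0][0]*depth,(v-K[1][2])/K[1][1]*depth,depth],-1)
    return P@np.array(T)[:3,:3].T+np.array(T)[:3,3]
E
python3 - <<'E'
from h import *
a,d=arm.get_image('scene');b,e=arm.get_image('side')
np.savez('v.npz',a=a,d=d,b=b,e=e)
save('scene1',a);save('side1',b)
print(arm.state())
for c in('scene','side','wrist'):print(arm.get_calibration(c))
E
```

```text
pics
{'t': 0.1, 'joint_pos': array([-1.20998457e-01,  2.76472299e-01,  1.50596218e+00, -5.99048590e-06,
        1.36067486e+00, -1.20976999e-01]), 'dq': array([ 5.07270928e-04,  4.74176084e-04, -1.76428036e-03,  4.07459578e-04,
       -1.48011043e-03,  8.29930426e-05]), 'effort': array([ 2.09665013e-03, -4.05456018e+01, -2.37780511e+01,  7.03444169e-02,
        2.99401337e-02, -2.48708608e-05]), 'position': array([5.74516696e-01, 5.19606334e-05, 2.04742808e-01]), 'tcp_rot': array([-2.22062189e+00, -2.22057702e+00,  1.47565954e-03]), 'force': array([-0.39322402, -0.1453097 ,  0.04874975]), 'moment': array([ 0.02255352, -0.01027763,  0.05253771]), 'gripper_force': 0.0, 'gripper_width': 0.09405781728720246}
{'intrinsics': array([[503.68894956,   0.        , 283.11504862],
       [  0.        , 503.68894956, 210.489262  ],
       [  0.        ,   0.        ,   1.        ]]), 'extrinsics': array([[ 0.27527352,  0.55293535, -0.78643943,  1.2151941 ],
       [ 0.96135271, -0.16261558,  0.22216466, -0.15628436],
       [-0.00504461, -0.81720173, -0.57632966,  0.5711351 ],
       [ 0.        
[... 305 characters left out ...]
916,  0.68509313, -0.72752238,  0.6565733 ],
       [ 0.00463955, -0.72789192, -0.68567618,  0.63798293],
       [ 0.        ,  0.        ,  0.        ,  1.        ]])}
{'intrinsics': array([[325.1922621 ,   0.        , 280.23621565],
       [  0.        , 325.1922621 , 209.95953179],
       [  0.        ,   0.        ,   1.        ]]), 'tool_from_camera': array([[-4.30662842e-04, -9.60510022e-01, -2.78245057e-01,
         8.07284574e-02],
       [ 9.99999891e-01, -4.64299881e-04,  5.49943046e-05,
         1.09109887e-03],
       [-1.82011728e-04, -2.78245003e-01,  9.60510117e-01,
        -1.79116463e-01],
       [ 0.00000000e+00,  0.00000000e+00,  0.00000000e+00,
         1.00000000e+00]])}
```

View pics/scene1.png

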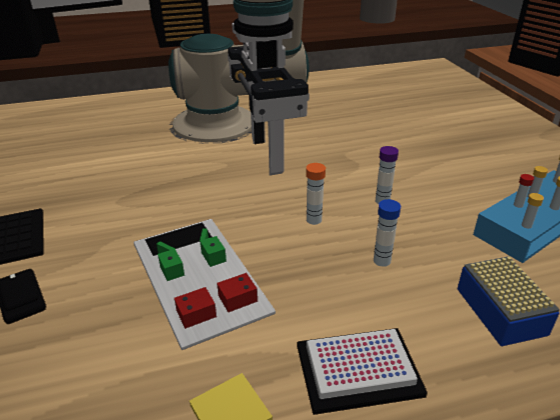

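View pics/side1.png

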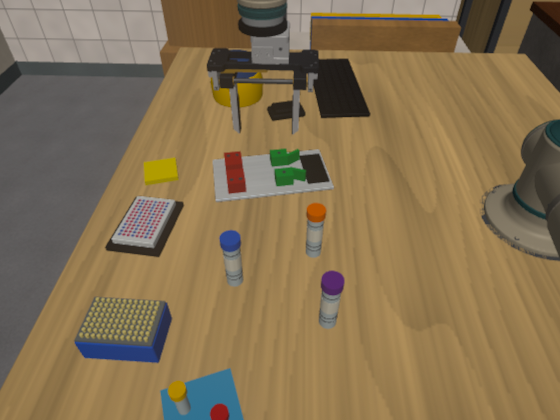

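The scene view shows the orange cap at (316,172), violet at (388,155) and blue at (389,209). The gauge is at about (203,280), with its black pad at the robot end near (175,240). The side view has orange at (316,213), blue at (231,240), violet at (332,283), and the gauge at (270,175).

Run:
```python
from h import *
v=np.load('v.npz')
for cam,i,z in(('scene','a','d'),('side','b','e')):
    im=v[i];P=pts(cam,v[z]);hsv=cv2.cvtColor(im,cv2.COLOR_RGB2HSV);H,S,V=cv2.split(hsv)
    ok=(v[z]>0)&(S>120)&(V>50)
    X,Y,Z=P[...,0],P[...,1],P[...,2]
    for n,lo,hi in(('orange',5,14),('blue',108,125),('violet',126,150)):
        m=ok&(H>=lo)&(H<=hi)&(Z>.095)&(Z<.13)&(abs(Y)<.4)&(X>.3)&(X<.8)
        k,l,st,c=cv2.connectedComponentsWithStats(m.astype(np.uint8));
        if k<2: print(cam,n,'none');continue
        j=1+np.argmax(st[1:,4]);m=l==j
        t=m&(Z>np.percentile(Z[m],90)-.004); Q=P[t];print(cam,n,st[j],'top z',np.median(Q[:,2]).round(4),'mid',((Q.min(0)+Q.max(0))/2)[:2].round(4),'span',np.ptp(Q,axis=0).round(3), Q.mean(0).round(4))
    for n,hm in(('green',(H>45)&(H<80)),('red',(H<5)|(H>174))):
        m=ok&hm&(Z>.015)&(Z<.05)&(Y<-.05)
        k,l,st,c=cv2.connectedComponentsWithStats(m.astype(np.uint8))
        for j in range(1,k):
            if st[j,4]<60: continue
            Q=P[(l==j)&(Z>.031)]
            if len(Q)<20: continue
            r=cv2.minAreaRect((Q[:,:2]*1000).astype(np.float32));print(cam,n,st[j],np.median(Q[:,2]).round(4),r)
    m=((S<60)&(V>110)&(Z>.002)&(Z<.014)&(X>.35)&(X<.9)&(Y<-.05)&(Y>-.45)).astype(np.uint8)
    k,l,st,c=cv2.connectedComponentsWithStats(m);j=1+np.argmax(st[1:,4]);Q=P[l==j]
    print(cam,'plate',st[j],cv2.minAreaRect((Q[:,:2]*1000).astype(np.float32)),np.median(Q[:,2]))
```

```text
scene orange [306 163  20  17 297] top z 0.1154 mid [0.4818 0.112 ] span [0.038 0.035 0.005] [0.4834 0.1116 0.1152]
scene blue [379 199  22  21 374] top z 0.1152 mid [0.6277 0.185 ] span [0.036 0.033 0.006] [0.6287 0.1845 0.1152]
scene violet [380 146  18  16 179] top z 0.1154 mid [0.4603 0.2652] span [0.037 0.034 0.004] [0.4608 0.2648 0.1152]
scene green [200 228  25  36 493] 0.0354 ((532.5137939453125, -95.22355651855469), (74.94392395019531, 30.05608367919922), 12.893241882324219)
scene green [157 241  26  37 576] 0.0355 ((547.7000122070312, -167.90118408203125), (72.2637939453125, 29.015140533447266), 12.57214069366455)
scene red [217 273  37  37 873] 0.0355 ((654.9988403320312, -72.89457702636719), (43.561485290527344, 49.15756607055664), 11.293046951293945)
scene red [174 287  42  38 986] 0.0355 ((669.5700073242188, -138.72996520996094), (43.216331481933594, 49.5388298034668), 11.534173011779785)
scene plate [ 134  219  125  129 5228] ((578.5479125976562, -123.10144805908203), (272.6187438964844, 149.3008575439453), 11.736000061035156) 0.007564271502859987
side orange [307 203 
[... 210 characters left out ...]
e violet [322 271  22  24 409] top z 0.1166 mid [0.4577 0.2658] span [0.032 0.033 0.006] [0.4579 0.2668 0.1166]
side green [270 149  30  15 330] 0.0363 ((545.8317260742188, -165.8892822265625), (67.47663879394531, 30.176448822021484), 10.594168663024902)
side green [275 168  31  16 368] 0.0365 ((530.6499633789062, -93.60023498535156), (68.26634979248047, 29.088146209716797), 13.164032936096191)
side red [225 152  21  38 510] 0.0365 ((660.2411499023438, -105.07769775390625), (37.83351516723633, 116.54865264892578), 11.766563415527344)
side plate [ 242  149   92   46 1854] ((542.37451171875, -130.67840576171875), (198.6415252685547, 154.11143493652344), 11.104470252990723) 0.008713767436623387
```

Measured, with both views agreeing:

| Item | Position |
|---|---|
| Orange tube | about (481, 112) mm |
| Gauge centre | about (578, -123) mm |
| Gauge yaw | about 11.7° |

Sizes and heights match the given values. I'll move above the orange tube.

>>> step_arm --pt "19 -16 0 0 0 0 94" --pt "19 -16 0 0 0 0 94" --pt "19 -16 0 0 0 0 94" --pt "19 -16 0 0 0 0 94" --pt "18 -15 0 0 0 0 94" --pt "18 -15 0 0 0 0 94" --pt "0 0 0 0 0 0 94" --pt "0 0 0 0 0 0 94"

```text
t: 1.1
position: [0.4814, 0.1119, 0.2057]
tcp_rot: [2.22, 2.221, 0.001]
force: [0.1, -0.1, 0.6]
gripper_width: 0.094
gripper_force: 0.0
```

```bash
cat >> h.py <<'E'
from scipy.spatial.transform import Rotation as R
def wray(u,v,st):
    c=arm.get_calibration('wrist');K=np.array(c['intrinsics']);T=np.array(c['tool_from_camera'])
    x=(np.asarray(u)-K[0,2])/K[0,0];y=(np.asarray(v)-K[1,2])/K[1,1];t=np.hypot(x,y)+1e-9
    d=np.stack([np.sin(t)*x/t,np.sin(t)*y/t,np.cos(t)],-1)
    W=R.from_rotvec(st['tcp_rot']).as_matrix()
    return W@T[:3,3]+st['position'], d@(W@T[:3,:3]).T
def onz(u,v,st,z):
    o,d=wray(u,v,st);return o+d*((z-o[2])/d[...,2])[...,None]
E
python3 - <<'E'
from h import *
st=arm.state();im,dp=arm.get_image('wrist');save('w1',im);print(st['position'],st['tcp_rot'])
H,S,V=cv2.split(cv2.cvtColor(im,cv2.COLOR_RGB2HSV))
m=((H>=4)&(H<=14)&(S>165)&(V>90)).astype(np.uint8)
k,l,s,c=cv2.connectedComponentsWithStats(m)
for j in range(1,k):
    if s[j,4]>300:
        cn=cv2.findContours((l==j).astype(np.uint8),0,1)[0][0][:,0].astype(float)
        Q=onz(cn[:,0],cn[:,1],st,.116);print(s[j],cv2.minEnclosingCircle((Q[:,:2]*1000).astype(np.float32)),cv2.fitEllipse((Q[:,:2]*1000).astype(np.float32)))
E
```

```text
[0.48144703 0.11191178 0.2056632 ] [2.21998539e+00 2.22119660e+00 5.84640022e-04]
[ 258  190   41   43 1367] ((480.0280456542969, 113.52301025390625), 19.125518798828125) ((480.3997802734375, 113.43791961669922), (34.39003372192383, 37.62519073486328), 0.7679595351219177)
```

The wrist view agrees to within 2 mm: the cap is at (480.4, 113) with a diameter of about 35 mm. Next I descend and grip.

>>> step_arm --pt "1 -1 27 0 0 0 94" --pt "0 0 30 0 0 0 94" --pt "0 0 30 0 0 0 94" --pt "0 0 30 0 0 0 94" --pt "0 0 25 0 0 0 94" --pt "0 0 15 0 0 0 94" --pt "0 0 0 0 0 0 94" --pt "0 0 0 0 0 0 94" --newtons 15

```text
t: 2.15
position: [0.481, 0.1127, 0.0489]
tcp_rot: [2.222, 2.22, 0.001]
force: [0.3, 0.0, 0.0]
gripper_width: 0.0939
gripper_force: 0.0
```

>>> step_arm --pt "0 0 0 0 0 0 50" --pt "0 0 0 0 0 0 40" --pt "0 0 0 0 0 0 35" --pt "0 0 0 0 0 0 25" --pt "0 0 0 0 0 0 20" --pt "0 0 0 0 0 0 20" --pt "0 0 0 0 0 0 20" --pt "0 0 0 0 0 0 20" --newtons 15

```text
t: 3.15
position: [0.48, 0.113, 0.0484]
tcp_rot: [-2.221, -2.221, 0.0]
force: [-0.5, 0.4, -0.3]
gripper_width: 0.0346
gripper_force: 15.0
```

The width reads 34.6 mm on a body that should be 30 mm, so I'll look before lifting.

Run:
```python
from h import *
a,d=arm.get_image('scene');b,e=arm.get_image('side');print(arm.state()['gripper_width'])
f=lambda im,u,v:cv2.resize(im[v-60:v+60,u-60:u+60],(380,380),interpolation=cv2.INTER_CUBIC)
save('g1',np.hstack([f(a,316,190),f(b,316,215)]))
```

```text
0.03463551785003655
```

View pics/g1.png

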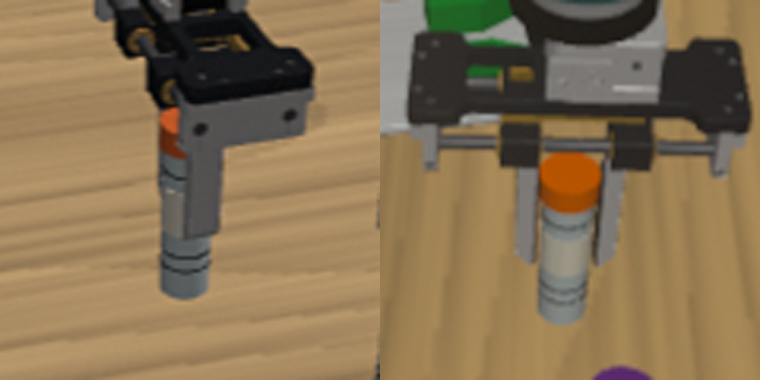

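The flat fingers close on the 35 mm cap, which overhangs the body, so that explains the 34.6 mm. The tube stands upright. I'll regrip with the pads on the cap itself, at TCP z about 89 mm.

>>> step_arm --pt "0 0 0 0 0 0 50" --pt "0 0 0 0 0 0 60" --pt "0 0 0 0 0 0 60" --pt "0 0 -10 0 0 0 60" --pt "0 0 -15 0 0 0 60" --pt "0 0 -15 0 0 0 60" --pt "0 0 0 0 0 0 60" --pt "0 0 0 0 0 0 45" --pt "0 0 0 0 0 0 38" --pt "0 0 0 0 0 0 30" --newtons 25

```text
t: 4.5
position: [0.4797, 0.1129, 0.088]
tcp_rot: [-2.221, -2.221, 0.001]
force: [-0.9, -0.1, -0.5]
gripper_width: 0.0347
gripper_force: 25.0
```

>>> step_arm --pt "0 0 0 0 0 0 25" --pt "0 0 0 0 0 0 25" --pt "0 0 0 0 0 0 25" --pt "0 0 0 0 0 0 25" --pt "0 0 -5 0 0 0 25" --pt "0 0 -15 0 0 0 25" --pt "0 0 -20 0 0 0 25" --pt "0 0 -20 0 0 0 25" --pt "0 0 0 0 0 0 25" --pt "0 0 0 0 0 0 25" --newtons 25

```text
t: 5.75
position: [0.4797, 0.113, 0.1484]
tcp_rot: [-2.221, -2.221, 0.0]
force: [0.3, 0.2, -1.2]
gripper_width: 0.0345
gripper_force: 25.0
```

>>> step_arm --pt "-17 0 0 0 0 0 25" --pt "-30 -1 0 0 0 0 25" --pt "-40 -1 0 0 0 0 25" --pt "-40 0 0 0 0 0 25" --pt "-40 -1 0 0 0 0 25" --pt "-40 0 0 0 0 0 25" --pt "-30 0 0 0 0 0 25" --pt "-20 0 0 0 0 0 25" --pt "0 0 0 0 0 0 25" --pt "0 0 0 0 0 0 25"

```text
t: 7.0
position: [0.4767, -0.1432, 0.1482]
tcp_rot: [-2.221, -2.221, -0.0]
force: [0.4, -0.5, -0.9]
gripper_width: 0.0344
gripper_force: 25.0
```

>>> step_arm --pt "0 0 0 0 0 -4 25" --pt "0 0 0 0 0 -4 25" --pt "0 0 0 0 0 -3.7 25" --pt "0 0 0 0 0 0 25" --pt "0 0 0 0 0 0 25" --pt "0 0 0 0 0 0 25"

```text
t: 7.75
position: [0.477, -0.1437, 0.1485]
tcp_rot: [1.983, 2.436, 0.0]
force: [-0.6, -0.4, -1.1]
gripper_width: 0.0342
gripper_force: 25.0
```

Run:
```python
from h import *
st=arm.state();w,_=arm.get_image('wrist');a,d=arm.get_image('scene');b,e=arm.get_image('side')
M=R.from_rotvec(st['tcp_rot']).as_matrix();print(st['position'],'tool axes\n',M.round(4),'yaw of tool y',np.degrees(np.arctan2(M[1,1],M[0,1])))
np.savez('v2.npz',w=w,a=a,d=d,b=b,e=e)
save('p1',np.hstack([cv2.resize(a[110:330,90:310],(400,400)),cv2.resize(w,(533,400))[:,70:470]]))
# jaws from wrist, rays onto z=.036
H,S,V=cv2.split(cv2.cvtColor(w,cv2.COLOR_RGB2HSV))
for n,hm in(('green',(H>45)&(H<80)),('red',(H<4)|(H>174))):
    k,l,s,c=cv2.connectedComponentsWithStats((hm&(S>120)&(V>50)).astype(np.uint8))
    for j in range(1,k):
        if s[j,4]>150:
            cn=cv2.findContours((l==j).astype(np.uint8),0,1)[0][0][:,0].astype(float)
            Q=onz(cn[:,0],cn[:,1],st,.036)*1000;print(n,s[j],cv2.minAreaRect(Q[:,:2].astype(np.float32)))
```

```text
[ 0.47704347 -0.14368033  0.14851727] tool axes
 [[-2.028e-01  9.792e-01  1.000e-04]
 [ 9.792e-01  2.028e-01  1.000e-04]
 [ 0.000e+00  1.000e-04 -1.000e+00]] yaw of tool y 11.700488955232823
green [ 308  149   76   35 1674] ((529.642578125, -93.86852264404297), (71.06895446777344, 31.1373348236084), 11.401580810546875)
green [ 307  220   72   37 1845] ((544.3590698242188, -163.219482421875), (70.62078857421875, 37.637142181396484), 11.556885719299316)
red [ 436  148   45   50 1740] ((647.2080078125, -72.81483459472656), (52.396121978759766, 50.246219635009766), 12.482852935791016)
red [ 429  209   45   50 1666] ((660.4240112304688, -137.07473754882812), (52.804500579833984, 55.38652038574219), 11.729511260986328)
```

View pics/p1.png

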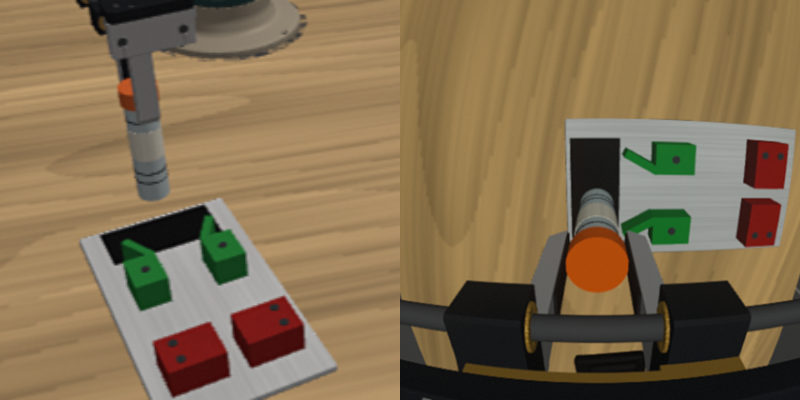

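The tube hangs in the grip above the black pad. In the scene view it seems to lean, with the cap at (128,95) and the foot at (152,190) in the crop. I'll measure the tilt.

```bash
cat >> h.py <<'E'
def tilt(cam,im,dp,xy,zlo,zhi):
    P=pts(cam,dp)*1000
    near=np.hypot(P[...,0]-xy[0],P[...,1]-xy[1])<45
    H,S,V=cv2.split(cv2.cvtColor(im,cv2.COLOR_RGB2HSV))
    out=[]
    for z in np.arange(zlo,zhi,8):
        Q=P[near&(P[...,2]>z)&(P[...,2]<z+8)&(dp>0)&(S<90)]
        if len(Q)<8: continue
        o=np.array(arm.get_calibration(cam)['extrinsics'])[:2,3]*1000
        f=(Q[:,:2].mean(0)-o);f/=np.linalg.norm(f);s=np.array([-f[1],f[0]])
        # nearest face + radius, lateral mid
        q=Q[:,:2]@np.c_[f,s];m=np.percentile(q[:,0],10)+15; n=(q[:,1].min()+q[:,1].max())/2
        out.append([z+4,*(m*f+n*s),np.ptp(q[:,1])])
    out=np.array(out);print(cam);print(out.round(1))
E
python3 - <<'E'
from h import *
v=np.load('v2.npz')
tilt('scene',v['a'],v['d'],(477,-140),44,140)
tilt('side',v['b'],v['e'],(477,-140),44,140)
E
```

```text
scene
[[  64.   478.7 -144.2   29.4]
 [  72.   478.7 -144.3   28.1]
 [  80.   479.  -144.    29.8]
 [  88.   479.1 -144.7   29. ]
 [  96.   478.9 -144.3   29.8]
 [ 104.   478.8 -144.5   29.8]
 [ 112.   478.9 -144.1   29.9]
 [ 120.   479.2 -144.6   30. ]
 [ 128.   479.3 -144.3   30.5]
 [ 136.   479.4 -144.2   30. ]]
side
[[  64.   476.7 -146.4   27.9]
 [  72.   477.1 -145.5   27.7]
 [  80.   477.6 -145.3   27.9]
 [  88.   478.  -146.4   27.9]
 [  96.   476.1 -146.    27.3]
 [ 104.   476.5 -145.5   27.2]
 [ 112.   476.9 -145.9   26.9]
 [ 120.   476.5 -146.    29. ]
 [ 128.   476.9 -145.1   29. ]
 [ 136.   477.3 -146.1   29.1]]
```

The tube is vertical (the same axis at all heights, so the lean was perspective) and within 2 mm of the gauge line over the pad. Next I lower it.

>>> step_arm --pt "2 0 8 0 0 0 25" --pt "0 0 14 0 0 0 25" --pt "0 0 14 0 0 0 25" --pt "0 0 8 0 0 0 25" --pt "0 0 5 0 0 0 25" --pt "0 0 0 0 0 0 25" --pt "0 0 1.5 0 0 0 25" --pt "0 0 1 0 0 0 25" --pt "0 0 0 0 0 0 25" --pt "0 0 0 0 0 0 25"

```text
t: 9.15
position: [0.4767, -0.1421, 0.0971]
tcp_rot: [1.983, 2.436, 0.0]
force: [0.3, -0.0, 0.0]
gripper_width: 0.0343
gripper_force: 25.0
```

>>> step_arm --pt "0 0 0.5 0 0 0 25" --pt "0 0 0.5 0 0 0 25" --pt "0 0 0 0 0 0 25" --pt "0 0 0 0 0 0 25"

```text
t: 9.65
position: [0.4766, -0.142, 0.096]
tcp_rot: [1.983, 2.436, 0.0]
force: [0.4, -0.2, -0.6]
gripper_width: 0.0344
gripper_force: 25.0
```

>>> step_arm --pt "0 0 0.5 0 0 0 25" --pt "0 0 0.5 0 0 0 25" --pt "0 0 0 0 0 0 25" --pt "0 0 0 0 0 0 25"

```text
t: 10.15
position: [0.4769, -0.1423, 0.0959]
tcp_rot: [1.983, 2.436, -0.0]
force: [-1.3, 0.1, 6.0]
gripper_width: 0.0342
gripper_force: 25.0
```

It's on the pad with 6 N of contact. I'll ease to light contact and slide in.

>>> step_arm --pt "0 0 -0.7 0 0 0 25" --pt "0 0 0 0 0 0 25" --pt "0 4 0 0 0 0 25" --pt "0 8 0 0 0 0 25" --pt "0 8 0 0 0 0 25" --pt "0 8 0 0 0 0 25" --pt "0 8 0 0 0 0 25" --pt "0 8 0 0 0 0 25" --pt "0 8 0 0 0 0 25" --pt "0 0 0 0 0 0 25"

```text
t: 11.4
position: [0.5268, -0.1317, 0.0959]
tcp_rot: [-1.982, -2.436, 0.003]
force: [-3.6, 0.7, 6.4]
gripper_width: 0.0344
gripper_force: 25.0
```

>>> step_arm --pt "0 8 0 0 0 0 25" --pt "0 8 0 0 0 0 25" --pt "0 8 0 0 0 0 25" --pt "0 8 0 0 0 0 25" --pt "0 8 0 0 0 0 25" --pt "0 8 0 0 0 0 25" --pt "0 0 0 0 0 0 25" --pt "0 0 0 0 0 0 25"

```text
t: 12.4
position: [0.5737, -0.122, 0.0959]
tcp_rot: [-1.982, -2.436, 0.003]
force: [-2.0, -0.0, 5.1]
gripper_width: 0.0343
gripper_force: 25.0
```

Run:
```python
from h import *
st=arm.state();w,_=arm.get_image('wrist');a,d=arm.get_image('scene');b,e=arm.get_image('side')
print(st['position'],st['force'],st['moment'])
save('q1',np.hstack([cv2.resize(a[110:330,90:310],(400,400)),cv2.resize(b[60:220,190:350],(400,400))]))
tilt('scene',a,d,st['position'][:2]*1000,44,90);tilt('side',b,e,st['position'][:2]*1000,44,90)
```

```text
[ 0.57371038 -0.12196168  0.09585514] [-1.98247617 -0.02102966  5.07816472] [-0.14006241  0.68651672  0.00581591]
scene
[[  48.   574.8 -123.1   27.7]
 [  56.   574.5 -122.9   29.3]
 [  64.   574.7 -122.9   30.2]
 [  72.   575.  -123.1   28.7]
 [  80.   575.2 -122.8   30.1]
 [  88.   575.5 -123.1   27.8]]
side
[[  48.   573.4 -124.6   27.7]
 [  56.   573.3 -124.4   27.4]
 [  64.   573.  -123.4   27.3]
 [  72.   572.9 -123.1   27.2]
 [  80.   572.8 -123.7   27.1]
 [  88.   572.7 -123.5   26.9]]
```

View pics/q1.png

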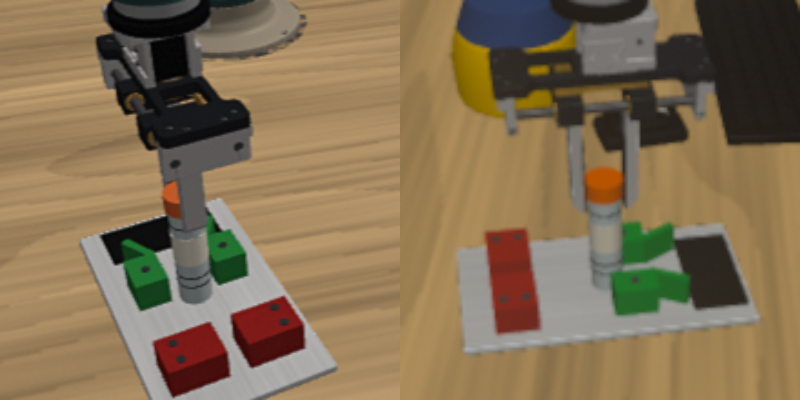

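The tube has cleared the green gap upright and is centred ahead of the red jaws, with about 57 mm to go.

>>> step_arm --pt "0 4 -0.2 0 0 0 25" --pt "0 8 0 0 0 0 25" --pt "0 8 0 0 0 0 25" --pt "0 8 0 0 0 0 25" --pt "0 8 0 0 0 0 25" --pt "0 8 0 0 0 0 25" --pt "0 5 0 0 0 0 25" --pt "0 2 0 0 0 0 25" --pt "0 0 0 0 0 0 25" --pt "0 0 0 0 0 0 25"

```text
t: 13.8
position: [0.6246, -0.1113, 0.0958]
tcp_rot: [-1.983, -2.436, 0.001]
force: [-3.6, -0.7, 4.7]
gripper_width: 0.0345
gripper_force: 25.0
```

>>> step_arm --pt "0 1 0 0 0 0 25" --pt "0 1 0 0 0 0 25" --pt "0 1 0 0 0 0 25" --pt "0 0 0 0 0 0 25" --pt "0 0 0 0 0 0 25"

```text
t: 14.42
position: [0.6275, -0.1108, 0.0959]
tcp_rot: [-1.983, -2.436, 0.001]
force: [-4.8, -1.1, 4.2]
gripper_width: 0.0343
gripper_force: 25.0
```

>>> step_arm --pt "0 1 0 0 0 0 25" --pt "0 0 0 0 0 0 25" --pt "0 0 0 0 0 0 25"

```text
t: 14.8
position: [0.6285, -0.1106, 0.0959]
tcp_rot: [-1.983, -2.436, 0.001]
force: [-3.5, -1.2, 6.0]
gripper_width: 0.0343
gripper_force: 25.0
```

>>> step_arm --pt "0 1 0 0 0 0 25" --pt "0 0 0 0 0 0 25" --pt "0 0 0 0 0 0 25"

```text
t: 15.18
position: [0.6295, -0.1104, 0.0959]
tcp_rot: [-1.983, -2.436, 0.001]
force: [-2.8, -0.4, 5.7]
gripper_width: 0.0347
gripper_force: 25.0
```

>>> step_arm --pt "0 1 0 0 0 0 25" --pt "0 0 0 0 0 0 25" --pt "0 0 0 0 0 0 25"

```text
t: 15.55
position: [0.6299, -0.1102, 0.0959]
tcp_rot: [-1.982, -2.436, 0.002]
force: [-3.9, -1.7, 6.6]
gripper_width: 0.0345
gripper_force: 25.0
```

Run:
```python
from h import *
st=arm.state();a,d=arm.get_image('scene');b,e=arm.get_image('side')
print(st['position'],st['force'],st['moment'])
save('q2',np.hstack([cv2.resize(a[210:330,140:260],(400,400)),cv2.resize(b[100:220,190:310],(400,400))]))
tilt('scene',a,d,st['position'][:2]*1000,44,90);tilt('side',b,e,st['position'][:2]*1000,44,90)
```

```text
[ 0.629923   -0.11020609  0.09588403] [-3.91116643 -1.6683639   6.56052202] [-0.23941969  1.1108996  -0.03470064]
scene
[[  48.   630.6 -110.9   29. ]
 [  56.   630.6 -111.7   28.9]
 [  64.   631.3 -111.5   30.1]
 [  72.   631.5 -111.    30.1]
 [  80.   631.3 -111.5   29.8]
 [  88.   631.1 -112.    27.5]]
side
[[  48.   627.9 -112.6   27.7]
 [  56.   628.6 -112.1   29.6]
 [  64.   628.2 -112.9   29.6]
 [  72.   629.6 -111.9   29. ]
 [  80.   629.4 -111.5   29.1]
 [  88.   629.3 -112.9   29.1]]
```

View pics/q2.png

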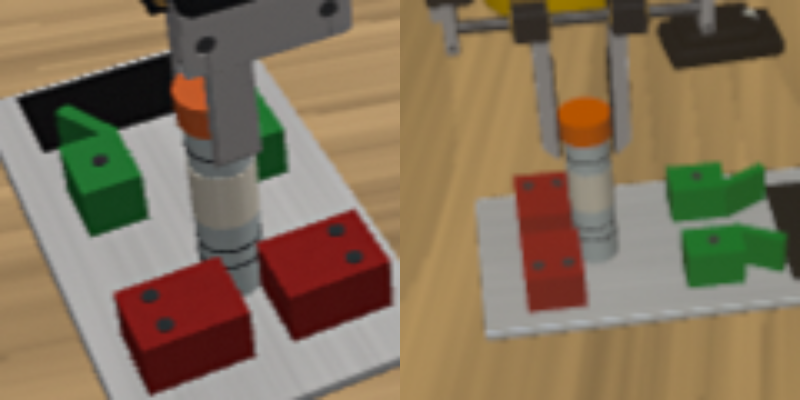

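The tube stands between the red jaws' front corners at (230,270) in the left crop. The moment has risen and the last step fell short, so it looks like contact is starting. One small push will confirm it.

>>> step_arm --pt "0 1 0 0 0 0 25" --pt "0 0 0 0 0 0 25" --pt "0 0 0 0 0 0 25"

```text
t: 16.02
position: [0.6302, -0.1101, 0.0959]
tcp_rot: [-1.982, -2.435, 0.003]
force: [-4.0, -0.6, 6.4]
gripper_width: 0.0345
gripper_force: 25.0
```

>>> step_arm --pt "0 1 0 0 0 0 25" --pt "0 0 0 0 0 0 25" --pt "0 0 0 0 0 0 25"

```text
t: 16.4
position: [0.6305, -0.11, 0.0959]
tcp_rot: [-1.981, -2.434, 0.005]
force: [-6.5, -1.1, 7.1]
gripper_width: 0.0343
gripper_force: 25.0
```

The red jaws stop it: only 0.3 mm of travel per 1 mm commanded. I'll relieve the preload and let go.

>>> step_arm --pt "0 -1.2 -0.6 0 0 0 25" --pt "0 -0.6 0 0 0 0 25" --pt "0 0 0 0 0 0 25" --pt "0 0 0 0 0 0 25" --newtons 8

```text
t: 16.9
position: [0.6309, -0.11, 0.096]
tcp_rot: [-1.983, -2.436, -0.001]
force: [-1.3, -0.4, -1.2]
gripper_width: 0.0348
gripper_force: 8.0
```

>>> step_arm --pt "0 0 0 0 0 0 36" --pt "0 0 0 0 0 0 38" --pt "0 0 0 0 0 0 42" --pt "0 0 0 0 0 0 48" --pt "0 0 0 0 0 0 56" --pt "0 0 0 0 0 0 60" --pt "0 0 0 0 0 0 60"

```text
t: 17.77
position: [0.6306, -0.1102, 0.0965]
tcp_rot: [1.983, 2.436, 0.0]
force: [1.0, 0.4, 0.1]
gripper_width: 0.0599
gripper_force: 0.0
```

Run:
```python
from h import *
st=arm.state();a,d=arm.get_image('scene');b,e=arm.get_image('side')
print(st['position'],st['force'],st['gripper_width'])
tilt('scene',a,d,(629,-112),44,100);tilt('side',b,e,(629,-112),44,100)
```

```text
[ 0.63059711 -0.11018307  0.09651218] [1.00637755 0.38426105 0.13775283] 0.05985367918650451
scene
[[  48.   629.5 -112.    29.4]
 [  56.   630.4 -112.1   30.3]
 [  64.   630.3 -112.5   28.9]
 [  72.   630.2 -112.4   29.8]
 [  80.   629.9 -115.6   23.5]
 [  88.   629.8 -119.2   15.4]
 [  96.   630.5 -114.3   25.6]]
side
[[  48.   628.  -113.3   27.6]
 [  56.   627.6 -113.4   27.6]
 [  64.   628.3 -113.2   29.5]
 [  72.   628.  -113.2   29.1]
 [  80.   628.5 -112.5   26.9]
 [  88.   628.1 -113.2   26.9]
 [  96.   628.6 -113.4   68.4]]
```

It's released and upright, with its axis at gauge x of about 52-53 mm. I'll retract straight up and take a last look.

>>> step_arm --pt "0 0 -6 0 0 0 70" --pt "0 0 -12 0 0 0 70" --pt "0 0 -20 0 0 0 70" --pt "0 0 -30 0 0 0 70" --pt "0 0 -30 0 0 0 70" --pt "0 0 -25 0 0 0 70" --pt "0 0 -10 0 0 0 70" --pt "0 0 0 0 0 0 70" --pt "0 0 0 0 0 0 70"

```text
t: 19.0
position: [0.6299, -0.11, 0.2283]
tcp_rot: [-1.982, -2.435, 0.001]
force: [-1.1, 0.3, -0.3]
gripper_width: 0.0699
gripper_force: 0.0
```

Run:
```python
from h import *
st=arm.state();a,d=arm.get_image('scene');b,e=arm.get_image('side')
print(st['t'],st['position'],st['force'])
tilt('scene',a,d,(629,-112),44,100);tilt('side',b,e,(629,-112),44,100)
save('f1',np.hstack([cv2.resize(a[130:330,140:440],(480,320)),cv2.resize(b[110:210,200:300],(320,320))]))
```

```text
19.0 [ 0.62991752 -0.10998905  0.22834753] [-1.08752566  0.31650027 -0.28874263]
scene
[[  48.   629.6 -112.1   29.3]
 [  56.   629.9 -112.1   30.3]
 [  64.   629.7 -112.3   28.9]
 [  72.   629.9 -112.    30.5]
 [  80.   630.  -112.6   29.5]
 [  88.   629.5 -112.2   29.5]
 [  96.   629.9 -112.3   28.4]]
side
[[  48.   628.2 -113.6   27.6]
 [  56.   627.7 -113.9   27.6]
 [  64.   628.3 -113.4   29.5]
 [  72.   627.9 -112.1   29.1]
 [  80.   628.6 -113.6   26.9]
 [  88.   628.  -112.2   26.8]
 [  96.   628.6 -113.1   28.6]]
```

View pics/f1.png

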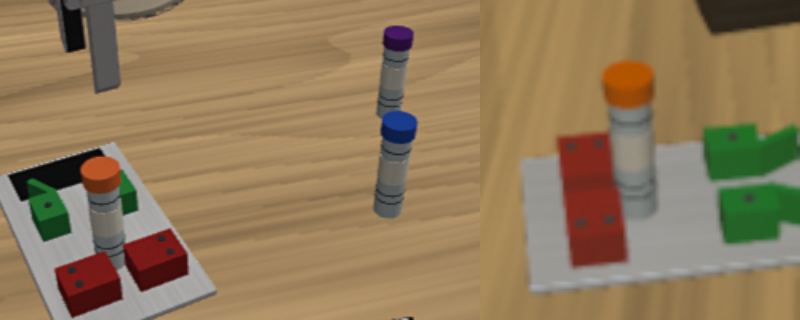

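The orange tube stands upright against the red jaws at (105,225), and the blue and violet tubes haven't moved. Handing in.

```bash
python3 -c "
from cell import arm
print(arm.close_job())"
```

```text
the job is handed in; nothing more can be done
None
```

The orange tube went through the green go gap, was stopped by the red no-go jaws, and stands released and upright against them to within about 1 mm; the blue and violet tubes were not touched, and the job was handed in at about 19 s of the 48 s limit.

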